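# Stack and chock round bars on a V-cradle

### The job

Finish stacking the round steel bars on the wooden V-cradle, where one bar already lies. Lay the long bar from the sloping rest in the free notches beside it and set the wide chock across the two bars, then lay the short bar in the notches on top of that chock and set the narrow chock over it, everything well seated, centred and parallel. Leave the flask, the beaker and the tape roll where they stand.

Things in the scene. Friction and masses are not known exactly. Their poses are not given: they have to be found in the camera images.
- cradle: fixed wooden V-cradle: base board 150x130x12 mm, two upright plates (12 mm thick, 124 wide, tops at z = 41) at x = +-62 mm, each with two V notches (120 degrees, 30 mm wide, 8.7 deep) at y = +38 mm (holds the laid bar) and y = -38 mm (free). Origin: centre of its underside; z up, x along the bars. A seated bar has its axis at z = 45 mm and its middle at x = 0.
- rest: fixed sloping wooden rest, 170 mm wide, origin at the centre of its underside. Two lanes (y = +-46 mm); in each a bar lies against a stop at its lower end, rising 35 degrees toward the rest's +x, away from the robot. Notched plates carry a bar 22 and 112 mm from its lower end; from 27 to 107 mm it is open for fingers, the deck 30 mm below its axis. Which lane holds which bar varies.
- long_bar: long round steel bar, 22 mm diameter, 170 mm long, about 0.3 kg, starts in a lane of the rest. Origin: centre of its end face (the lower end at the start); x along the bar to the other end.
- long_bar_mid (a point): middle of the long bar on its axis (85 mm from the ends); axes as the bar's
- short_bar: short round steel bar, 22 mm diameter, 130 mm long, about 0.23 kg, starts in the other lane of the rest. Origin: centre of its end face (the lower end at the start); x along the bar to the other end.
- short_bar_mid (a point): middle of the short bar on its axis (65 mm from the ends); axes as the bar's
- laid_bar: the bar that already lies in the cradle's notches at y = +38 mm, like the long bar (22 mm diameter, 170 mm long), loose. Origin: centre of one end face; x along the bar.
- laid_bar_mid (a point): middle of the laid bar on its axis
- wide_chock: loose wooden chock, 0.22 kg: two cross plates (12 mm thick, 124 wide in y, 56 high) at x = +-40 mm, joined by a spine along x (18 mm wide in y, z = 24 to 40) to grip across. Origin: centre of underside, z up. V notches below at y = +-38 mm sit on the two lower bars: underside then at z = 49 mm over the cradle's centre, x axes parallel. Either way round is the same.
- wide_chock_top (a point): on the wide chock, z = 60 mm over its origin: where the middle of the short bar's axis lies when seated in the V notches of its top (at y = 0, along x)
- narrow_chock: loose wooden chock, 0.12 kg: two cross plates (12 mm thick, 68 wide in y, 34 high) at x = +-40 mm, joined by a rib along x (92 mm long, 18 wide in y, z = 28 to 52) to grip across at z = 42. Origin: centre of underside, z up. An inverted V below (y = 0) straddles the short bar with 1 mm play; its feet then stand on the wide chock, 56 mm above that one's origin, centred, x axes parallel.
- flask: small conical flask, 66 mm wide, 105 mm high, bystander; origin at the centre of its underside
- beaker: glass beaker, 68 mm wide, 79 mm high, bystander; origin at the centre of its underside
- tape: roll of tape lying flat, 98 mm wide, 25 mm high, bystander; origin at the centre of its underside
Mind the look-alikes: they are no part of the job. Leave any orange look-alike of the narrow_chock alone.

How it is judged (in metres and radians):
On the way, in this order (a step that is already met when the one before it is completed fails the run):
1. the long bar lies in the free notches of the cradle, let go (x of long_bar_mid in the frame of cradle between -0.02 and 0.02 m and y of long_bar_mid in the frame of cradle between -0.043 and -0.033 m and z of long_bar_mid in the frame of cradle between 0.04 and 0.05 m and angle between the x axis of each of long_bar, laid_bar and the x axis of cradle, either way round below 0.08 rad and contact force between long_bar and the fingers below 0.05 N and x of laid_bar_mid in the frame of cradle between -0.025 and 0.025 m and y of laid_bar_mid in the frame of cradle between 0.033 and 0.043 m and z of laid_bar_mid in the frame of cradle between 0.04 and 0.05 m), for 0.2 s.
2. the wide chock sits across the two lower bars, let go (all of step 1 and x of wide_chock in the frame of cradle between -0.015 and 0.015 m and y of wide_chock in the frame of cradle between -0.005 and 0.005 m and z of wide_chock in the frame of cradle between 0.045 and 0.053 m and angle between wide_chock's own z axis and vertical below 0.06 rad and angle between the x axis of wide_chock and the x axis of cradle, either way round below 0.08 rad and contact force between wide_chock and the fingers below 0.05 N), for 0.2 s.
3. the short bar lies in the notches on top of the wide chock, let go (x of wide_chock in the frame of cradle between -0.015 and 0.015 m and y of wide_chock in the frame of cradle between -0.005 and 0.005 m and z of wide_chock in the frame of cradle between 0.045 and 0.053 m and angle between wide_chock's own z axis and vertical below 0.06 rad and angle between the x axis of wide_chock and the x axis of cradle, either way round below 0.08 rad and contact force between each of wide_chock, short_bar and the fingers below 0.05 N and x of short_bar_mid in the frame of wide_chock between -0.02 and 0.02 m and y of short_bar_mid in the frame of wide_chock between -0.005 and 0.005 m and z of short_bar_mid in the frame of wide_chock between 0.056 and 0.064 m and angle between the x axis of short_bar and the x axis of wide_chock, either way round below 0.08 rad), for 0.2 s.
4. the narrow chock stands over the short bar, let go (all of step 3 and x of narrow_chock in the frame of wide_chock between -0.015 and 0.015 m and y of narrow_chock in the frame of wide_chock between -0.006 and 0.006 m and z of narrow_chock in the frame of wide_chock between 0.052 and 0.06 m and angle between narrow_chock's own z axis and vertical below 0.06 rad and angle between the x axis of narrow_chock and the x axis of wide_chock, either way round below 0.08 rad and contact force between narrow_chock and the fingers below 0.05 N), for 0.2 s.
At the end, for the whole second after the job is handed in: Both long bars seated in the cradle notches (5 mm; 20 mm lengthwise, 25 mm for the first), wide chock level across them, short bar in its top notches, narrow chock over that (4 mm in height, 5 mm across, 15 to 20 mm lengthwise); parallel within 0.08 rad, tilt under 0.06 rad, at rest, let go (all of step 1 and all of step 4 and linear speed of each of laid_bar, long_bar, short_bar, wide_chock, narrow_chock below 0.02 m/s); the robot touches nothing.
It fails at once if the flask is pushed more than 3 cm or tipped (distance of flask from where it was at the start of the episode above 0.03 m or angle between flask's own z axis and vertical above 0.35 rad).
It fails at once if the beaker is pushed more than 3 cm or tipped (distance of beaker from where it was at the start of the episode above 0.03 m or angle between beaker's own z axis and vertical above 0.35 rad).
It fails at once if the tape roll is pushed more than 3 cm or tipped (distance of tape from where it was at the start of the episode above 0.03 m or angle between tape's own z axis and vertical above 0.35 rad).
It also fails if it takes over 72 s, if anything falls off the work surface, if the arm or the gripper's body presses on something with over 40 N, if the wrist force passes 120 N, or if a joint passes its speed limit or range.

### The arm

A 6-joint arm with a two-finger parallel gripper is mounted at the origin on a cart in front of the work surface, level with it; the furniture and walls round the work are solid. World frame = base frame: x ahead of the robot, y to its left, z up, the work surface at z = 0. Lengths are in m, angles in degrees, forces in N, time in s.
With the tool pointing down it reaches from about 0.325 to 0.9 m from the base axis. Payload 6.1 kg.
Tool frame: the origin (TCP) lies at the very end of the fingers, on their centre line; the grasp point (between the pads) lies 19 mm behind it; z points along the fingers, y is the direction in which the jaws open and shut (so a half turn about z gives the same grasp; the last joint's range is limited). The gripper opens to 85 mm and grips with 20 to 120 N. Pads are 22 mm wide; open, the fingers measure 114 mm over their backs; the gripper's body (76 mm by 85 mm) begins 54 mm behind the grasp point. The pads swing forward as they close: fully open they stand 13 mm farther back than shut.
Start: joints at [-77.126, 12.628, 87.462, -0, 79.91, -7.225], TCP at [0.215, -0.587, 0.231] pointing down, gripper open.
Joint ranges: [-170.65, 170.65], [-52.31, 119.04], [5.05, 147.46], [-71.25, 251.25], [11.57, 151.72], [-153.62, 153.62]. Speed limits (degrees/s): [147.25, 147.25, 172.46, 180, 180, 180].

### API

Orientations are given as [roll, pitch, yaw] about the fixed x, y, z axes, in that order (R = Rz(yaw) Ry(pitch) Rx(roll)).
In Python, from station import ctrl gives the robot as it stands.
- The arm moves only by the tool arm_command, never from a script. Its argument "targets" is a list of rows, each a list of 6 numbers: the shift along the world's x, y, z in m, then the turn, a rotation vector about the world's x, y, z in degrees. In form: [[dx, dy, dz, wx, wy, wz], ...]. A call has 1 to 12 rows; each row is the pose to reach, as a shift and turn from the pose commanded when the call began; what a row does not reach only later rows make up. A row lasts 1/8 s, in which the tool goes at most 62.5 mm and 10.7 degrees, less where a joint would pass 70% of its speed; a pose out of reach is approached as far as the arm can. A call with a gripper value outside its range is refused whole. "jaw" is the opening, from 0 (shut) to 1 (fully open), set as the call begins (left out, the last holds). The fingers move at their own pace and stop on an object; "squeeze" is the grip in N (left out, the last holds). Time passes only in rows, so rows that repeat a pose let the fingers close. It gives the time, the measured TCP pose, the force and the opening at its end, in the units of the state.
- ctrl.observe(): the state, without advancing time (a new reading comes with each control period).
- ctrl.capture(name): name is "scene" or "top" or "wrist"; returns a dict with "pixels" (420x560x3 uint8, red, green, blue), "fx", "fy", "cx", "cy" (pixels), "k1" (the pictures are not rectified: a ray, as slopes to the right and down, at radius r is drawn at 1 + k1 r^2 times it, then the intrinsics apply), "view" (4x4, takes a point from world to camera coordinates); the wrist camera has in their place "mount" (4x4, takes a point from camera to tool coordinates, whose origin is the TCP and whose axes are the flange's). Camera axes: x right, y up, looking along -z (the intrinsics and any distortion apply to the point x, -y, -z); pixel columns grow to the right and rows downward; lengths in m; the calibration is good to about 2 mm. A picture is of the moment at which its call begins: read the wrist's pose just before it. There is no depth.
- ctrl.hand_in(): hands the job in, once; it reports no verdict.
The state is a dict: "clock": time; "q": joint angles; "dq": joint speeds; "joint_efforts": joint torques, N m; "position": TCP position; "ee_rot": TCP orientation; "wrist_force": force on the tool from outside, world axes, zero at the start; "torque": the same for the moment, N m; "gripper_width": opening from 0.0 (shut) to 1.0 (fully open).
Only numpy, scipy, OpenCV 4.12 (cv2) and the standard library are available. Lean on these libraries where they do the work, as an engineer would, in place of code of your own. Each camera call takes 0.05 s, during which the arm holds its last target.

## Working session

There is one attempt and no reset: what is moved stays moved. The work goes in short steps, Python scripts to look and compute and a tool call to move; the robot and the scene stay as the last step left them, time stands still between calls to the robot, and variables do not carry over. Pictures are saved under pics/ and viewed, and the job is handed in when it is done.

Besides the shell and the picture viewer there is one more tool, called by a JSON object that holds its "op" and its "data". arm_command: Moves the arm, as the interface text tells. Its arguments: {"type":"object","properties":{"targets":{"type":"array"},"jaw":{"type":"number"},"squeeze":{"type":"number"}},"required":["targets"]}

```bash
ls; mkdir -p pics; python3 - <<'E'
from station import ctrl
import cv2
print(ctrl.observe())
for n in ["scene","top","wrist"]:
    c=ctrl.capture(n); cv2.imwrite(f"pics/{n}0.png",c["pixels"][:,:,::-1])
    print(n,{k:v for k,v in c.items() if k!="pixels"})
E
```

```text
pics
{'clock': 0.0, 'q': array([-7.71257979e+01,  1.26761151e+01,  8.75282306e+01, -1.28613518e-03,
        7.99089723e+01, -7.22457000e+00]), 'dq': array([ 0.01529975, -0.06901496, -0.00555792,  0.0035827 ,  0.05722776,
        0.00762286]), 'joint_efforts': array([-1.04800245e-03, -4.96903324e+01, -3.89392197e+01, -2.22227691e-04,
        1.12395524e-02, -4.27069563e-05]), 'position': array([ 0.21462938, -0.58633196,  0.23016702]), 'ee_rot': array([-1.79887422e+02, -1.29949715e-02,  2.00989859e+01]), 'wrist_force': array([-0.33654266,  1.00784449,  0.08687001]), 'torque': array([ 0.05114438, -0.00850185, -0.01096553]), 'gripper_width': 1.0029482024720973}
scene {'fx': 501.4682742294734, 'fy': 501.4682742294734, 'cx': 280.657410864554, 'cy': 211.53483960001122, 'k1': -0.1748143904037409, 'view': array([[-0.52338189, -0.8517338 , -0.02491858,  0.25613943],
       [ 0.45139221, -0.30194216,  0.83968804, -0.36504702],
       [-0.72271465,  0.42822946,  0.54249706, -1.11456494],
       [ 0.        ,  0.        ,  0.        ,  1.        ]])}
top {'fx': 502.23172183923384, 'fy': 502.23172183923384, 'cx': 280.1089943659458, 'cy': 203.22536866112858, 'k1': -0.10507505022194209, 'view': array([[ 0.01399702, -0.99976046,  0.01682563, -0.08263194],
       [ 0.99214897,  0.01597796,  0.12403683, -0.58087882],
       [-0.12427596,  0.01495738,  0.99213495, -1.40137129],
       [ 0.        ,  0.        ,  0.        ,  1.        ]])}
wrist {'fx': 354.03363504300586, 'fy': 354.03363504300586, 'cx': 277.2488362339189, 'cy': 206.54979718074006, 'k1': -0.015337607433756223, 'mount': array([[ 1.82824690e-03,  9.45846478e-01,  3.24609146e-01,
         8.46322890e-02],
       [ 9.99998041e-01, -1.97542669e-03,  1.23862983e-04,
        -2.21539073e-04],
       [ 7.58396938e-04,  3.24608284e-01, -9.45848237e-01,
        -1.41868988e-01],
       [ 0.00000000e+00,  0.00000000e+00,  0.00000000e+00,
         1.00000000e+00]])}
```

View pics/scene0.png

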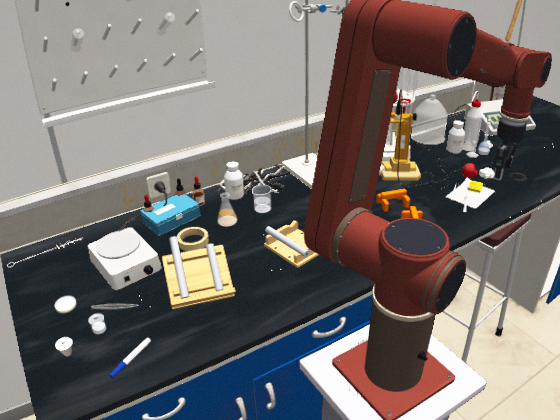

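View pics/top0.png

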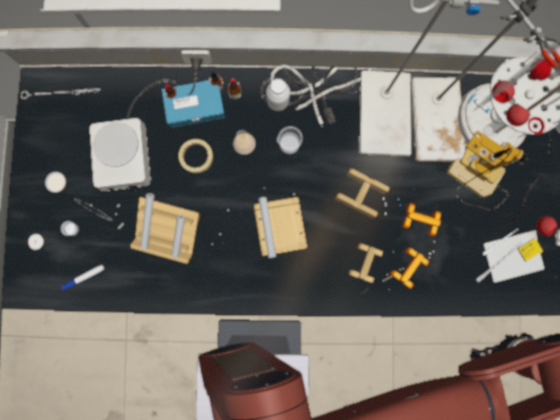

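View pics/wrist0.png

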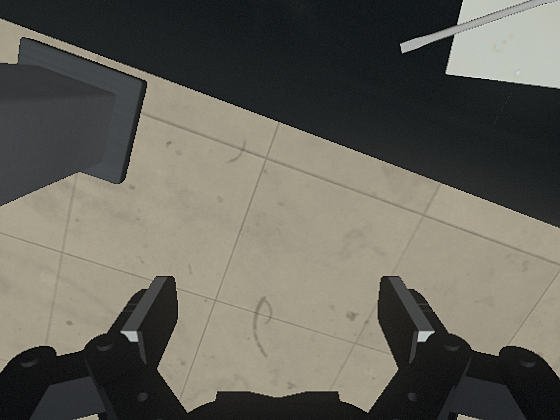

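Top view: the cradle is at about (280,228) with the laid bar at (268,226). The rest is at (165,230), with the long bar in its left lane at (149,223) and the short bar in its right lane at (178,238). The wide chock is at (362,193). There are three candidates for the narrow chock: plain wood at (369,263), and orange at (423,219) and (411,268). I'll enlarge these to confirm.

```bash
cat > h.py <<'E'
import numpy as np, cv2
from station import ctrl
from scipy.spatial.transform import Rotation as R
from scipy.optimize import least_squares
def cam(name):
    o=ctrl.observe(); c=ctrl.capture(name); c["o"]=o
    if name=="wrist":
        T=np.eye(4); T[:3,:3]=R.from_euler("xyz",o["ee_rot"],degrees=True).as_matrix(); T[:3,3]=o["position"]
        c["view"]=np.linalg.inv(T@c["mount"])
    return c
def proj(c,P):
    P=np.atleast_2d(P); q=P@c["view"][:3,:3].T+c["view"][:3,3]
    s=np.c_[q[:,0]/-q[:,2],-q[:,1]/-q[:,2]]; s=s*(1+c["k1"]*(s**2).sum(1,keepdims=True))
    return s*[c["fx"],c["fy"]]+[c["cx"],c["cy"]]
def ray(c,uv):
    d=(np.atleast_2d(uv).astype(float)-[c["cx"],c["cy"]])/[c["fx"],c["fy"]]; s=d.copy()
    for _ in range(30): s=d/(1+c["k1"]*(s**2).sum(1,keepdims=True))
    Rv=c["view"][:3,:3]; w=np.c_[s[:,0],-s[:,1],-np.ones(len(s))]@Rv
    return -Rv.T@c["view"][:3,3], w
def onz(c,uv,z):
    o,w=ray(c,uv); z=np.broadcast_to(z,len(w)); return o+w*((z-o[2])/w[:,2])[:,None]
def save(c,f): 
    np.savez("pics/"+f+".npz",**{k:v for k,v in c.items() if k!="o"}); cv2.imwrite("pics/"+f+".png",c["pixels"][:,:,::-1])
def load(f): 
    d=np.load("pics/"+f+".npz"); return {k:(d[k] if d[k].ndim else float(d[k])) for k in d}
def crop(c,x0,y0,x1,y1,s,f):
    im=cv2.resize(c["pixels"][y0:y1,x0:x1,::-1],None,fx=s,fy=s,interpolation=cv2.INTER_CUBIC); 
    for x in range((x0+9)//10*10,x1,10): cv2.putText(im,str(x),((x-x0)*s,10),0,.35,(255,255,0)); cv2.line(im,((x-x0)*s,12),((x-x0)*s,18),(255,255,0))
    for y in range((y0+9)//10*10,y1,10): cv2.putText(im,str(y),(0,(y-y0)*s+4),0,.35,(255,255,0)); cv2.line(im,(22,(y-y0)*s),(28,(y-y0)*s),(255,255,0))
    cv2.imwrite("pics/"+f+".png",im)
E
python3 - <<'E'
from h import *
c=cam("top"); save(c,"top1")
crop(c,120,180,320,280,4,"cA"); crop(c,330,160,450,290,4,"cB")
for n,uv,z in [("cradle",(280,228),.02),("rest",(165,230),.05),("long",(149,223),.07),("wide",(362,193),.04),("narrow",(369,263),.04),("or1",(423,219),.04),("or2",(411,268),.04),("tape",(196,156),.02),("flask",(244,142),.05),("beaker",(290,138),.04)]:
    print(n,onz(c,[uv],z).round(3))
E
```

```text
cradle [[ 0.512 -0.075  0.02 ]]
rest [[0.499 0.25  0.05 ]]
long [[0.516 0.292 0.07 ]]
wide [[ 0.615 -0.309  0.04 ]]
narrow [[ 0.415 -0.328  0.04 ]]
or1 [[ 0.542 -0.487  0.04 ]]
or2 [[ 0.402 -0.449  0.04 ]]
tape [[0.72  0.175 0.02 ]]
flask [[0.757 0.033 0.05 ]]
beaker [[ 0.773 -0.1    0.04 ]]
```

View pics/cA.png

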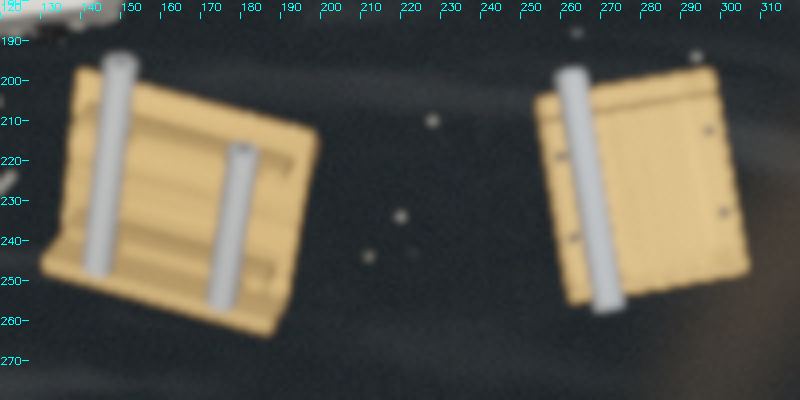

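View pics/cB.png

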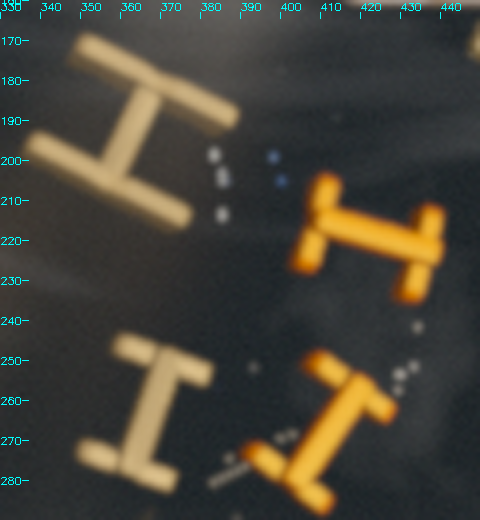

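The plain wooden piece at (366,262) is the narrow chock. It's wood-coloured like the wide chock, while the other two are the orange look-alikes. I'll move over the chocks for a close wrist view.

{"op": "arm_command", "data": {"targets": [[0.03,0.03,0.01,0,0,0],[0.07,0.07,0.03,0,0,0],[0.11,0.11,0.05,0,0,0],[0.15,0.15,0.07,0,0,0],[0.19,0.19,0.07,0,0,0],[0.23,0.22,0.07,0,0,0],[0.255,0.245,0.07,0,0,0],[0.265,0.257,0.07,0,0,0],[0.265,0.257,0.07,0,0,0],[0.265,0.257,0.07,0,0,0]]}}

```text
clock: 1.45
position: [0.4789, -0.3309, 0.3012]
ee_rot: [180.0, 0.0, 20.0]
wrist_force: [-0.1, -0.0, -0.0]
gripper_width: 1.001
```

```bash
python3 - <<'E'
from h import *
c=cam("wrist"); print(c["o"]["position"],c["o"]["ee_rot"],c["o"]["dq"].round(2)); save(c,"w1")
E
```

```text
[ 0.47892425 -0.33091931  0.30120997] [1.79992369e+02 3.59210893e-02 2.00352031e+01] [-0.56 -0.11 -0.07  0.14  0.14  0.27]
```

View pics/w1.png

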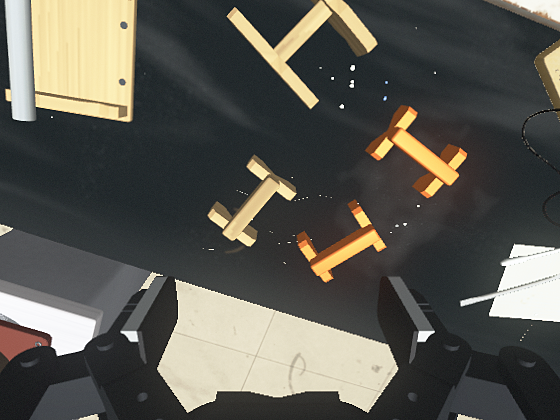

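The wrist view shows the narrow chock in plain wood at (250,205), the orange look-alikes at (415,155) and (343,250), and the wide chock at the top at (300,50). I'll take an enlarged crop for the corners.

```bash
python3 - <<'E'
from h import *
c=load("w1"); crop(c,200,148,305,252,7,"cN"); crop(c,215,0,385,115,4,"cW")
E
```

```text
(no output)
```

View pics/cN.png

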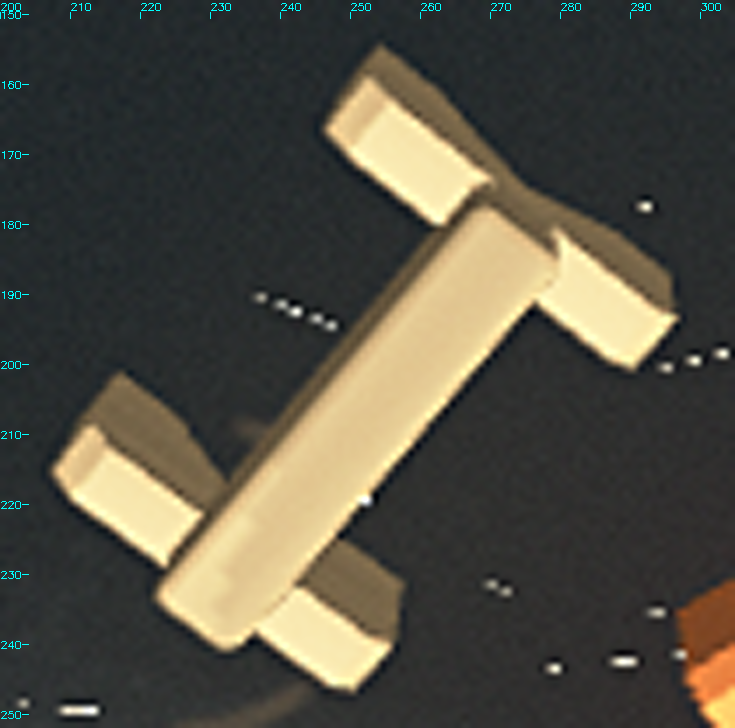

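View pics/cW.png

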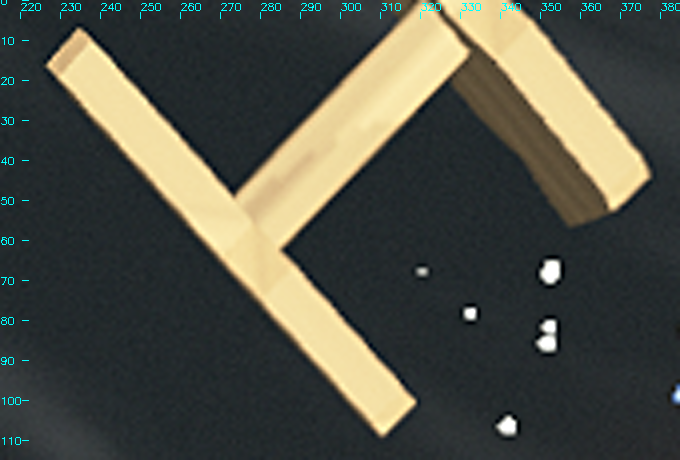

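```bash
cat >> h.py <<'E'
def fit(c,uv,model,z0,x0):
    """planar pose fit (x,y,yawdeg) of model points (body frame) with base at z0"""
    model=np.array(model,float); uv=np.array(uv,float)
    def pts(p): return model@R.from_euler("z",p[2],degrees=True).as_matrix().T+[p[0],p[1],z0]
    f=lambda p:(proj(c,pts(p))-uv).ravel()
    r=least_squares(f,x0,x_scale=[.01,.01,5]); return r.x, r.fun.reshape(-1,2)
E
python3 - <<'E'
from h import *
c=load("w1")
m=[(46,9,52),(46,-9,52),(-46,-9,52),(-46,9,52)]
p,r=fit(c,[(269,177),(279,185.5),(232,240.5),(222.3,232.5)],np.array(m)/1e3,0,[.415,-.33,-18]); print(p,r.round(1))
# wide rough: spine axis, near plate ends
print(onz(c,[(226.8,16.3),(310,109),(377,44),(319,100)],.056).round(3))
E
```

```text
[  0.41730457  -0.31902829 -19.3696446 ] [[-0.3 -1.5]
 [ 1.9 -0.2]
 [ 0.3  1.4]
 [-1.9  0.7]]
[[ 0.601 -0.233  0.056]
 [ 0.548 -0.342  0.056]
 [ 0.63  -0.382  0.056]
 [ 0.559 -0.348  0.056]]
```

{"op": "arm_command", "data": {"targets": [[0.006,0.02,0,0,0,10],[0.012,0.04,0,0,0,20],[0.02,0.065,0,0,0,30],[0.027,0.09,0,0,0,40],[0.033,0.11,0,0,0,50],[0.04,0.13,0,0,0,60],[0.046,0.15,0,0,0,70],[0.052,0.17,0,0,0,80],[0.058,0.19,0,0,0,90],[0.065,0.21,0,0,0,100],[0.07,0.23,0,0,0,110],[0.075,0.245,-0.01,0,0,120]]}}

```text
clock: 3.0
position: [0.5552, -0.0857, 0.2923]
ee_rot: [180.0, 0.1, 140.3]
wrist_force: [0.0, 0.7, -0.2]
gripper_width: 1.001
```

{"op": "arm_command", "data": {"targets": [[0.002,0.004,-0.002,0,0,10],[0.004,0.008,-0.004,0,0,20],[0.005,0.012,-0.008,0,0,30],[0.005,0.015,-0.01,0,0,40],[0.005,0.015,-0.01,0,0,49],[0.005,0.015,-0.01,0,0,49],[0.005,0.015,-0.01,0,0,49]]}}

```text
clock: 3.88
position: [0.5597, -0.0707, 0.2814]
ee_rot: [-180.0, 0.0, -171.1]
wrist_force: [0.4, 0.0, -0.7]
gripper_width: 0.998
```

```bash
python3 - <<'E'
from h import *
c=cam("wrist"); print(c["o"]["position"],c["o"]["ee_rot"],c["o"]["q"].round(1)); save(c,"w2")
E
```

```text
[ 0.55966717 -0.07072082  0.2813634 ] [-1.79991064e+02  3.31249917e-03 -1.71140009e+02] [ -15.2    2.6   93.1   -0.    84.2 -114.1]
```

View pics/w2.png

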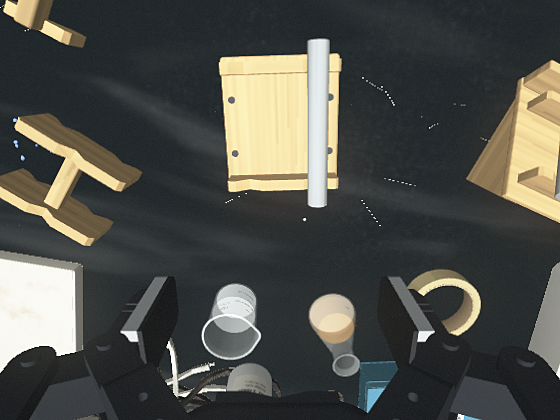

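The view shows the cradle at (280,120) with the laid bar on its right, from (318,40) to (318,205). The flask and beaker stand beyond it at (335,330) and (232,320), and the tape is at (450,300).

```bash
python3 - <<'E'
from h import *
c=load("w2"); crop(c,205,30,355,85,5,"cC1"); crop(c,205,160,355,215,5,"cC2"); crop(c,0,100,150,255,5,"cW2")
E
```

```text
(no output)
```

View pics/cC1.png

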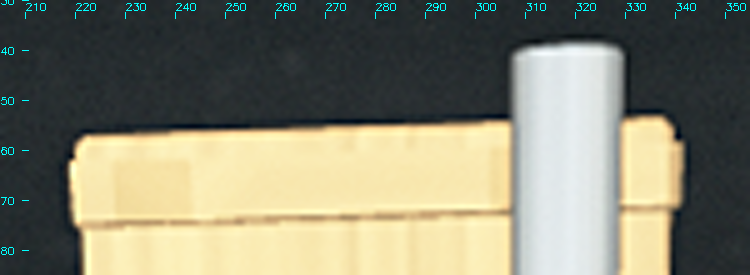

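View pics/cC2.png

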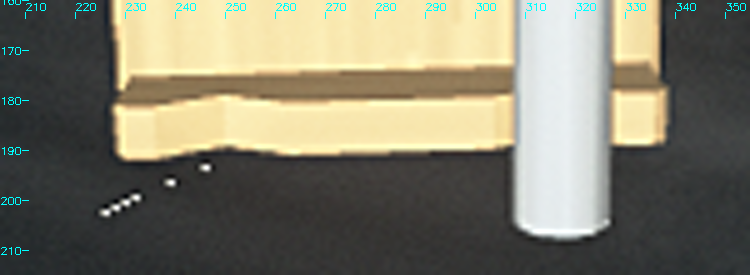

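View pics/cW2.png

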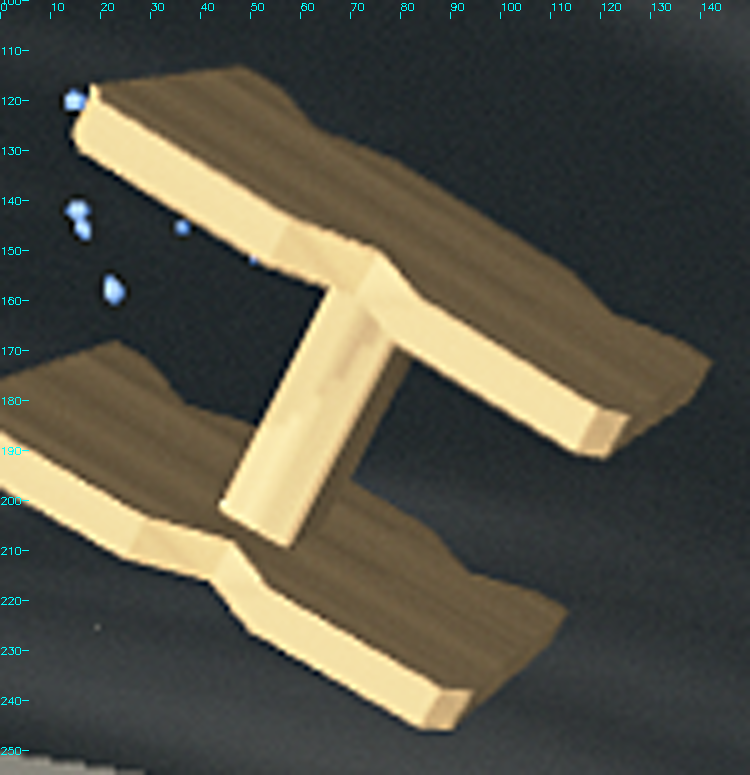

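```bash
python3 - <<'E'
from h import *
c=load("w2")
m=np.array([(68,-62,41),(68,62,41),(56,-62,41),(56,62,41),(-68,-62,41),(-68,62,41)])/1e3
p,r=fit(c,[(229,191.4),(338,188.6),(228,180.6),(338,177.6),(220.5,57),(338.8,53.3)],m,0,[.51,-.075,9]); print(p,r.round(1))
b=onz(c,[(318.7,39),(317.5,206)],.045); print(b, np.degrees(np.arctan2(*(b[1]-b[0])[1::-1])))
Rz=R.from_euler("z",p[2],degrees=True).as_matrix()
print("laid in cradle",(b-[p[0],p[1],0])@Rz)
print("target", Rz@[0,-.038,.045]+[p[0],p[1],0])
E
```

```text
[ 0.51813061 -0.07180717 10.69429901] [[-1.  -1.4]
 [ 0.5 -1.9]
 [-0.8 -1. ]
 [ 0.8 -1.3]
 [-2.6  2.6]
 [ 3.   2.3]]
[[ 0.4290825  -0.04960488  0.045     ]
 [ 0.5982361  -0.01780634  0.045     ]] 10.646562810679187
laid in cradle [[-0.0833814   0.03834122  0.045     ]
 [ 0.08873504  0.03819782  0.045     ]]
target [ 0.52518222 -0.10914715  0.045     ]
```

{"op": "arm_command", "data": {"targets": [[0,0.03,0.01,0,0,-5],[0,0.08,0.03,0,0,-10],[0,0.13,0.05,0,0,-14],[0,0.18,0.05,0,0,-18],[0,0.23,0.05,0,0,-23],[0,0.28,0.05,0,0,-25],[0,0.31,0.05,0,0,-25],[0,0.32,0.05,0,0,-25],[0,0.32,0.05,0,0,-25],[0,0.32,0.05,0,0,-25]]}}

```text
clock: 5.18
position: [0.5601, 0.2488, 0.3313]
ee_rot: [-180.0, 0.0, 164.0]
wrist_force: [-0.3, -0.5, -0.1]
gripper_width: 0.997
```

```bash
python3 - <<'E'
from h import *
c=cam("wrist"); print(c["o"]["position"],c["o"]["ee_rot"],c["o"]["q"].round(1)); save(c,"w3")
E
```

```text
[0.5600503  0.24875348 0.33134205] [-1.79972654e+02  1.10328425e-02  1.64002635e+02] [ 16.6   8.4  81.7  -0.   89.9 -57.4]
```

View pics/w3.png

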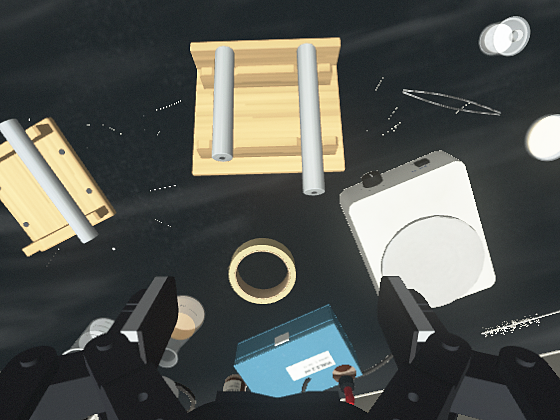

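```bash
python3 - <<'E'
from h import *
c=load("w3"); crop(c,185,30,355,90,4,"cR1"); crop(c,185,135,355,200,4,"cR2")
E
```

```text
(no output)
```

View pics/cR1.png

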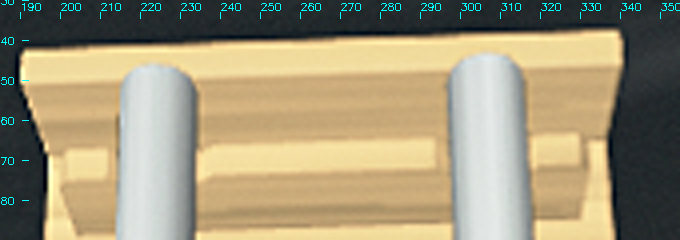

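View pics/cR2.png

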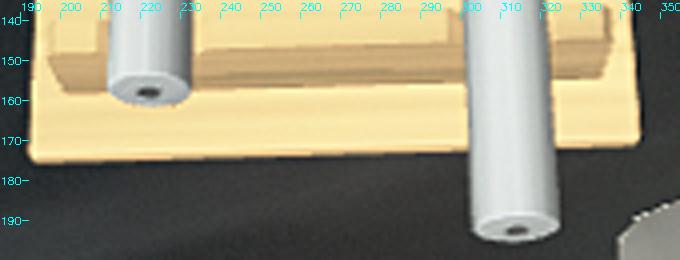

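```bash
cat >rest.py <<'E'
from h import *
def bars(p):
    x,y,z,yaw=p; Rz=R.from_euler("z",yaw,degrees=True).as_matrix()
    b=Rz@[np.cos(np.radians(35)),0,np.sin(np.radians(35))]; n=Rz@[-np.sin(np.radians(35)),0,np.cos(np.radians(35))]; s=Rz@[0,1,0]
    o=np.array([x,y,z]); return b,n,s,o+.046*s,o-.046*s
if __name__=="__main__":
    c=load("w3"); t=load("top1"); th=np.linspace(-np.pi,np.pi,181)[:,None]
    def f(p,full=True):
        b,n,s,A,B=bars(p); out=[]
        for L,l,up,lo in [(A,.17,(313.8,192.5),(306.7,43.2)),(B,.13,(222,158),(223.2,46))]:
            out+=list(proj(c,L+l*b)[0]-up)
            q=proj(c,L+.011*(np.cos(th)*n+np.sin(th)*s)); out+=[q[:,1].min()-lo[1], (q[:,0].max()+q[:,0].min())/2-lo[0]]
        # top view, upper ends (rim top)
        for L,l,up in [(A,.17,(149.5,193.3)),(B,.13,(180,215.3))]:
            q=proj(t,L+l*b+.011*(np.cos(th)*n+np.sin(th)*s)); out+=[q[:,1].min()-up[1],q[:,0].mean()-up[0]]
        return np.array(out)
    r=least_squares(f,[.44,.27,.03,-14],x_scale=[.01,.01,.01,5]); p=r.x; print(p,r.fun.round(1))
    b,n,s,A,B=bars(p); print("long mid",A+.085*b,"short mid",B+.065*b,"b",b)
    r2=least_squares(lambda p:f(p)[:8],p,x_scale=[.01,.01,.01,5]); print(r2.x,r2.fun.round(1))
E
python3 rest.py
```

```text
[  0.44117217   0.26912352   0.03791412 -14.26869271] [-0.4  0.  -0.3 -1.2 -0.1  0.  -0.5  1.1 -0.8 -0.6 -1.3 -0.2]
long mid [0.5199897  0.29654329 0.08666812] short mid [0.48143688 0.21141936 0.07519659] b [ 0.79388165 -0.20189599  0.57357644]
[  0.44130755   0.26913912   0.03868338 -14.1783631 ] [-0.1  0.3 -0.3 -1.1  0.1  0.4 -0.4  1.1]
```

```bash
cat >> h.py <<'E'
def plan(pos,Rt,o=None):
    o=o or ctrl.observe(); R0=R.from_euler("xyz",o["ee_rot"],degrees=True)
    Rt=R.from_matrix(Rt) if isinstance(Rt,np.ndarray) else Rt
    return (np.array(pos)-o["position"]).round(4),(Rt*R0.inv()).as_rotvec(degrees=True).round(1)
def down(yaw): return R.from_euler("xyz",[180,0,yaw],degrees=True)
E
python3 - <<'E'
from rest import *
p=[.4412,.2691,.038,-14.25]
b,n,s,A,B=bars(p); d=-n; x=-b; Rt=np.c_[x,np.cross(d,x),d]
for L,l in((A,.085),(B,.065)):
    m=L+l*b
    for k in (-.091,.019): print(m+k*d,plan(m+k*d,Rt))
print(d)
E
```

```text
[0.46941914 0.30939356 0.16129683] (array([-0.0907,  0.0607, -0.1701]), array([ -9.1, -33.8,   1.7]))
[0.53057122 0.29386291 0.07119011] (array([-0.0295,  0.0452, -0.2602]), array([ -9.1, -33.8,   1.7]))
[0.43089409 0.22425706 0.1498253 ] (array([-0.1292, -0.0244, -0.1816]), array([ -9.1, -33.8,   1.7]))
[0.49204617 0.20872641 0.05971858] (array([-0.068 , -0.04  , -0.2717]), array([ -9.1, -33.8,   1.7]))
[ 0.55592801 -0.14118773 -0.81915204]
```

{"op": "arm_command", "data": {"targets": [[-0.02,0.012,-0.03,-2,-7,0.4],[-0.04,0.025,-0.07,-4,-15,0.8],[-0.06,0.04,-0.11,-6,-23,1.2],[-0.08,0.052,-0.15,-8,-30,1.5],[-0.0907,0.0607,-0.1701,-9.1,-33.8,1.7],[-0.0907,0.0607,-0.1701,-9.1,-33.8,1.7],[-0.0907,0.0607,-0.1701,-9.1,-33.8,1.7]], "jaw": 0.65}}

```text
clock: 6.1
position: [0.4705, 0.3108, 0.1629]
ee_rot: [179.9, 35.0, 165.8]
wrist_force: [0.4, -0.7, 0.6]
gripper_width: 0.649
```

```bash
python3 - <<'E'
from rest import *
c=cam("wrist"); print(c["o"]["position"],c["o"]["ee_rot"],c["o"]["q"].round(1)); 
p=[.4412,.2691,.038,-14.25]
b,n,s,A,B=bars(p); d=-n; x=-b; Rt=np.c_[x,np.cross(d,x),d]
print(plan(A+.085*b+.019*d,Rt))
for L,l in((A,.17),(B,.13)):
  for k in np.linspace(0,l,18):
    u=proj(c,[L+k*b+.011*n])[0]; cv2.circle(c["pixels"],(int(round(u[0])),int(round(u[1]))),2,(255,0,0),-1)
save(c,"w4")
E
```

```text
[0.47047487 0.31079641 0.16290161] [179.92152341  35.04185275 165.75301283] [ 41.6  -2.8 118.6 -38.5  49.6 -12.4]
(array([ 0.0596, -0.017 , -0.0923]), array([-0.1,  0.1, -0. ]))
```

View pics/w4.png

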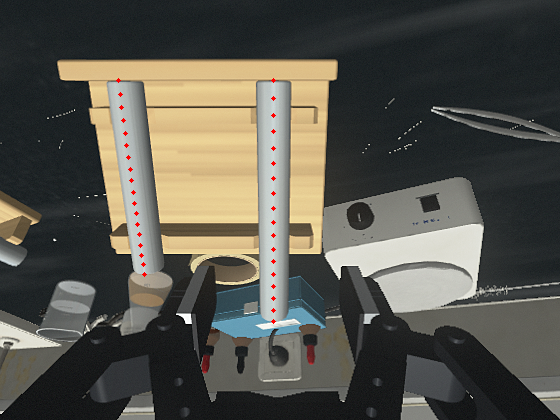

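The overlay follows both bars, and the long bar is centred between the fingers. I'll descend and grip.

{"op": "arm_command", "data": {"targets": [[0.01,-0.0025,-0.0147,0,0,0],[0.025,-0.0063,-0.0368,0,0,0],[0.04,-0.0101,-0.0589,0,0,0],[0.052,-0.0132,-0.0766,0,0,0],[0.0585,-0.0148,-0.0862,0,0,0],[0.0612,-0.0155,-0.0901,0,0,0],[0.0612,-0.0155,-0.0901,0,0,0],[0.0612,-0.0155,-0.0901,0,0,0]]}}

```text
clock: 7.15
position: [0.5305, 0.2957, 0.0719]
ee_rot: [180.0, 35.0, 165.8]
wrist_force: [-0.1, -0.0, -0.2]
gripper_width: 0.652
```

{"op": "arm_command", "data": {"targets": [[0,0,0,0,0,0],[0,0,0,0,0,0],[0,0,0,0,0,0],[0,0,0,0,0,0],[0,0,0,0,0,0],[0,0,0,0,0,0]], "jaw": 0, "squeeze": 70}}

```text
clock: 7.9
position: [0.5296, 0.2932, 0.0718]
ee_rot: [-179.7, 35.0, 165.9]
wrist_force: [-9.8, -8.3, 12.5]
gripper_width: 0.236
```

{"op": "arm_command", "data": {"targets": [[-0.0056,0.0014,0.0082,0,0,0],[-0.0167,0.0042,0.0246,0,0,0],[-0.0334,0.0085,0.049,0,0,0],[-0.05,0.0127,0.0737,0,0,0],[-0.06,0.0127,0.11,0,0,0],[-0.06,0.0127,0.15,0,0,0],[-0.06,0.0127,0.17,0,0,0]]}}

```text
clock: 8.78
position: [0.4702, 0.3089, 0.2434]
ee_rot: [179.8, 35.1, 165.8]
wrist_force: [-0.8, -1.1, -3.1]
gripper_width: 0.238
```

```bash
python3 - <<'E'
from h import *
o=ctrl.observe(); print(o["position"],o["ee_rot"],o["wrist_force"],o["gripper_width"])
print(plan([.525,-.109,.2],down(190.7)))
c=cam("wrist"); save(c,"w5")
E
```

```text
[0.47020322 0.30892124 0.24341766] [179.82085817  35.06276557 165.79244388] [-0.84739563 -1.07474971 -3.14473966] 0.23772829512316043
(array([ 0.0548, -0.4179, -0.0434]), array([ 0.9, 35.3, 24.1]))
```

View pics/w5.png

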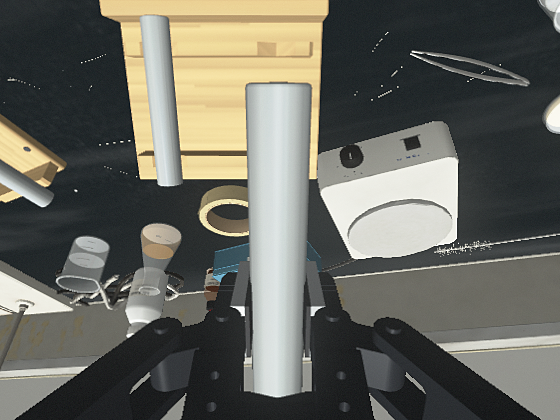

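{"op": "arm_command", "data": {"targets": [[0.003,-0.02,0.005,0.05,2,1.4],[0.009,-0.065,0.005,0.15,6,4],[0.016,-0.12,0.005,0.25,10.5,7],[0.023,-0.175,0.005,0.4,15,10],[0.03,-0.23,0,0.5,20,13.5],[0.037,-0.285,-0.01,0.6,25,17],[0.045,-0.34,-0.02,0.75,29.5,20],[0.05,-0.385,-0.035,0.85,33,22.5],[0.054,-0.41,-0.0434,0.9,35.3,24.1],[0.0548,-0.4179,-0.0434,0.9,35.3,24.1],[0.0548,-0.4179,-0.0434,0.9,35.3,24.1],[0.0548,-0.4179,-0.0434,0.9,35.3,24.1]]}}

```text
clock: 10.32
position: [0.5249, -0.1089, 0.1978]
ee_rot: [-179.8, -0.0, -169.2]
wrist_force: [-0.2, 0.5, -3.7]
gripper_width: 0.24
```

```bash
python3 - <<'E'
from h import *
c=cam("wrist"); save(c,"w6")
print(plan([.525,-.109,.026],down(190.7),c["o"]),c["o"]["position"],c["o"]["q"].round(1))
# predicted laid bar outline in this view
Rz=R.from_euler("z",10.7,degrees=True).as_matrix(); O=np.array([.518,-.072,0])
for P in [(-.085,.038,.045),(.085,.038,.045),(-.085,.049,.045),(-.085,.027,.045)]: print(P,proj(c,[Rz@P+O]).round(1))
E
```

```text
(array([ 1.000e-04, -1.000e-04, -1.718e-01]), array([ 0.2,  0. , -0.1])) [ 0.524903   -0.10885576  0.19781739] [-2.010e+01  1.900e+00  1.029e+02 -1.000e-01  7.510e+01 -1.209e+02]
(-0.085, 0.038, 0.045) [[373.1  83.1]]
(0.085, 0.038, 0.045) [[356.6 273.9]]
(-0.085, 0.049, 0.045) [[387.1  83.2]]
(-0.085, 0.027, 0.045) [[359.2  83. ]]
```

View pics/w6.png

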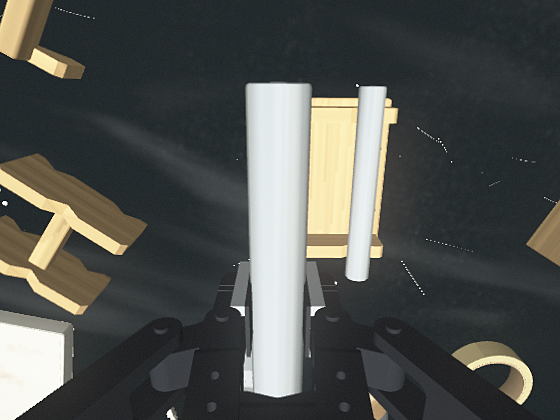

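{"op": "arm_command", "data": {"targets": [[0,0,-0.02,0,0,0],[0,0,-0.055,0,0,0],[0,0,-0.09,0,0,0],[0,0,-0.125,0,0,0],[0,0,-0.14,0,0,0],[0,0,-0.145,0,0,0],[0,0,-0.152,0,0,0],[0,0,-0.158,0,0,0],[0,0,-0.163,0,0,0],[0,0,-0.166,0,0,0]]}}

```text
clock: 11.62
position: [0.5251, -0.11, 0.0316]
ee_rot: [-179.8, -0.0, -169.2]
wrist_force: [0.2, 0.3, -2.9]
gripper_width: 0.235
```

{"op": "arm_command", "data": {"targets": [[0,0,-0.002,0,0,0],[0,0,-0.004,0,0,0],[0,0,-0.004,0,0,0]]}}

```text
clock: 12.0
position: [0.525, -0.1099, 0.0276]
ee_rot: [-179.8, -0.0, -169.2]
wrist_force: [-1.3, 0.7, -4.7]
gripper_width: 0.233
```

{"op": "arm_command", "data": {"targets": [[0,0.0005,-0.0015,0,0,0],[0,0.0005,-0.003,0,0,0],[0,0.0005,-0.003,0,0,0]]}}

```text
clock: 12.38
position: [0.5255, -0.1097, 0.0252]
ee_rot: [-179.8, -0.0, -169.2]
wrist_force: [-1.6, -0.2, 0.7]
gripper_width: 0.237
```

{"op": "arm_command", "data": {"targets": [[0,0,-0.0015,0,0,0],[0,0,-0.0015,0,0,0]]}}

```text
clock: 12.62
position: [0.5258, -0.1101, 0.0248]
ee_rot: [-179.8, 0.0, -169.2]
wrist_force: [-4.4, -0.8, 9.3]
gripper_width: 0.239
```

{"op": "arm_command", "data": {"targets": [[0,0,0,0,0,0],[0,0,0,0,0,0],[0,0,0,0,0,0]], "jaw": 0.45}}

```text
clock: 13.0
position: [0.5251, -0.1094, 0.0231]
ee_rot: [-179.8, -0.0, -169.2]
wrist_force: [-0.9, -0.1, -0.4]
gripper_width: 0.457
```

{"op": "arm_command", "data": {"targets": [[0,0,0.02,0,0,0],[0,0,0.06,0,0,0],[0,0,0.12,0,0,0],[0.01,0,0.18,0,0,0],[0.035,0.03,0.24,0,0,0],[0.035,0.03,0.255,0,0,0],[0.035,0.03,0.255,0,0,0]]}}

```text
clock: 13.88
position: [0.5614, -0.0793, 0.2804]
ee_rot: [-179.7, 0.2, -169.2]
wrist_force: [0.4, -0.1, -0.0]
gripper_width: 0.452
```

```bash
python3 - <<'E'
from h import *
c=cam("wrist"); save(c,"w7"); print(c["o"]["position"],c["o"]["wrist_force"],c["o"]["clock"])
E
```

```text
[ 0.56144784 -0.07931382  0.28041767] [ 0.38031284 -0.11736804 -0.00664065] 13.875
```

View pics/w7.png

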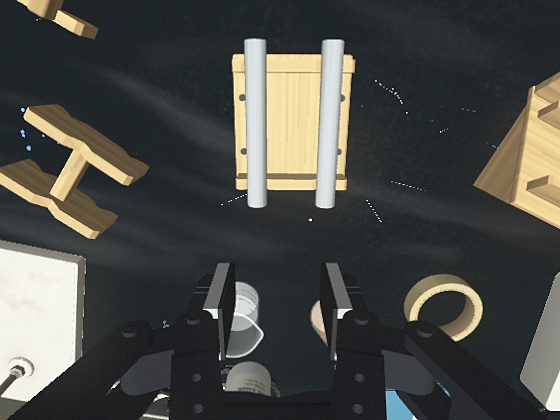

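Both bars lie parallel in the cradle. I'll check the numbers.

```bash
python3 - <<'E'
from h import *
c=load("w7"); crop(c,225,30,365,60,5,"c1"); crop(c,225,180,365,215,5,"c2")
a=cv2.imread("pics/c1.png");b=cv2.imread("pics/c2.png"); cv2.imwrite("pics/c12.png",np.vstack([a,b]))
Rz=R.from_euler("z",10.7,degrees=True).as_matrix(); O=np.array([.518,-.072,0])
for q in ([(255.5,39.5),(256.5,206)],[(333,40),(326,206)]):
    print(((onz(c,q,.045)-O)@Rz).round(4))
E
```

```text
[[-0.0829 -0.0373  0.045 ]
 [ 0.0883 -0.0388  0.045 ]]
[[-0.0828  0.038   0.045 ]
 [ 0.0879  0.0395  0.045 ]]
```

View pics/c12.png

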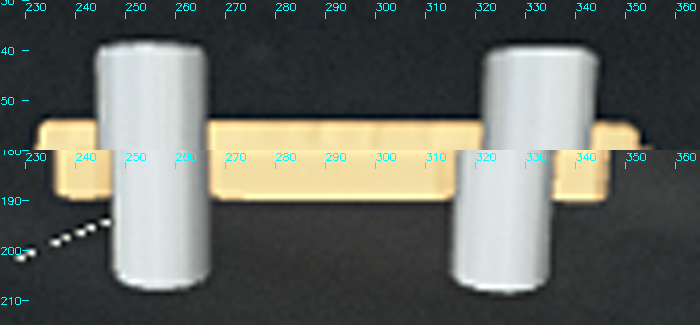

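{"op": "arm_command", "data": {"targets": [[0.006,-0.025,0,0,0,-5],[0.016,-0.065,0,0,0,-12],[0.027,-0.11,-0.01,0,0,-20],[0.038,-0.155,-0.025,0,0,-28],[0.048,-0.2,-0.045,0,0,-35],[0.054,-0.225,-0.06,0,0,-36.7],[0.055,-0.229,-0.06,0,0,-36.7],[0.055,-0.229,-0.06,0,0,-36.7],[0.055,-0.229,-0.06,0,0,-36.7]], "jaw": 0.65}}

```text
clock: 15.05
position: [0.6153, -0.3074, 0.2189]
ee_rot: [-179.8, 0.0, 154.2]
wrist_force: [1.0, 0.4, 0.7]
gripper_width: 0.653
```

```bash
python3 - <<'E'
from h import *
c=cam("wrist"); save(c,"w8"); print(c["o"]["position"],c["o"]["ee_rot"],c["o"]["clock"])
E
```

```text
[ 0.61527341 -0.30740307  0.21891285] [-1.79845510e+02  1.45013344e-03  1.54167841e+02] 15.05
```

View pics/w8.png

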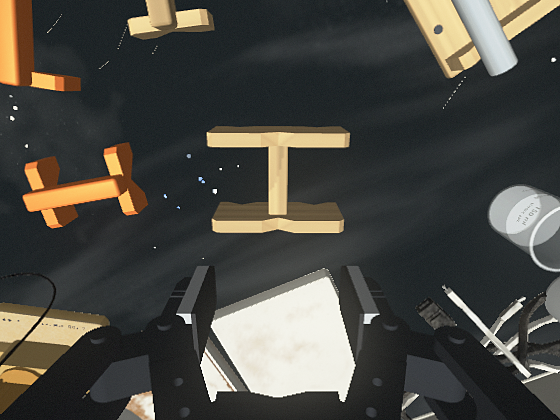

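```bash
python3 - <<'E'
from h import *
c=load("w8"); crop(c,195,115,365,240,4,"cW8")
E
```

```text
(no output)
```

View pics/cW8.png

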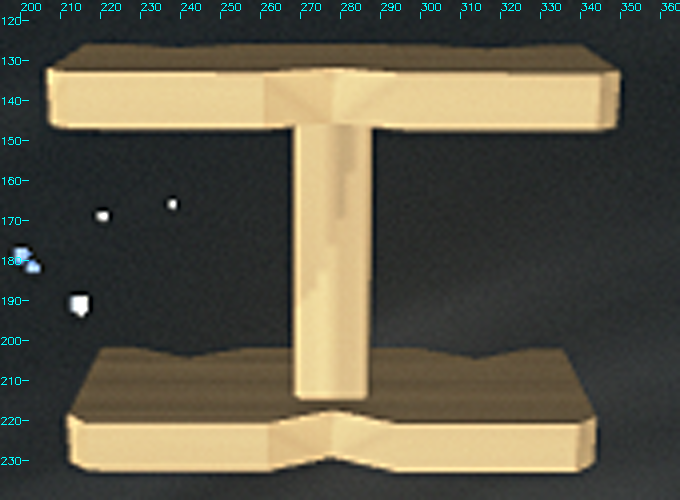

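```bash
python3 - <<'E'
from h import *
c=load("w8")
m=np.array([(46,62,56),(46,-62,56),(34,62,56),(34,-62,56),(-34,62,56),(-34,-62,56),(-46,62,56),(-46,-62,56)])/1e3
uv=[(207,132),(349.5,132.5),(207.5,147),(349,147.5),(212,220),(344,220.5),(213,232.5),(343,232.5)]
p,r=fit(c,uv,m,0,[.615,-.307,154]); print(p,r.round(1).tolist())
print(plan([p[0],p[1],.013],down(p[2])))
E
```

```text
[  0.61668759  -0.30645797 154.14399663] [[-1.6, 0.6], [1.7, 0.4], [-1.3, -0.3], [1.2, -0.5], [-1.2, 0.3], [1.2, 0.2], [-1.4, -0.2], [1.3, 0.2]]
(array([ 0.0013,  0.0009, -0.2061]), array([ 0.2, -0. , -0. ]))
```

{"op": "arm_command", "data": {"targets": [[0.001,0.001,-0.02,0,0,0],[0.001,0.001,-0.06,0,0,0],[0.001,0.001,-0.11,0,0,0],[0.001,0.001,-0.155,0,0,0],[0.001,0.001,-0.185,0,0,0],[0.001,0.001,-0.2,0,0,0],[0.001,0.001,-0.206,0,0,0],[0.001,0.001,-0.206,0,0,0]]}}

```text
clock: 16.1
position: [0.6166, -0.3076, 0.0129]
ee_rot: [-179.8, 0.0, 154.1]
wrist_force: [-0.4, -0.2, 0.5]
gripper_width: 0.649
```

{"op": "arm_command", "data": {"targets": [[0,0,0,0,0,0],[0,0,0,0,0,0],[0,0,0,0,0,0],[0,0,0,0,0,0],[0,0,0,0,0,0]], "jaw": 0, "squeeze": 50}}

```text
clock: 16.73
position: [0.6169, -0.3081, 0.0137]
ee_rot: [-179.8, 0.1, 154.1]
wrist_force: [-0.7, 0.0, 5.8]
gripper_width: 0.198
```

{"op": "arm_command", "data": {"targets": [[0,0,0.015,0,0,0],[0,0,0.06,0,0,0],[-0.005,0.01,0.11,0,0,2],[-0.015,0.035,0.15,0,0,7],[-0.03,0.07,0.175,0,0,14],[-0.047,0.11,0.186,0,0,21],[-0.064,0.15,0.186,0,0,28],[-0.08,0.19,0.186,0,0,33],[-0.094,0.225,0.186,0,0,36],[-0.099,0.236,0.186,0,0,36.6],[-0.099,0.236,0.186,0,0,36.6],[-0.099,0.236,0.186,0,0,36.6]]}}

```text
clock: 18.23
position: [0.5175, -0.0724, 0.1984]
ee_rot: [-179.8, -0.0, -169.4]
wrist_force: [0.2, -1.1, -1.8]
gripper_width: 0.196
```

```bash
python3 - <<'E'
from h import *
c=cam("wrist"); save(c,"w9"); o=c["o"]; print(o["position"],o["ee_rot"],o["clock"],o["wrist_force"])
E
```

```text
[ 0.51751833 -0.07243119  0.19842175] [-1.79796872e+02 -1.89883396e-02 -1.69376986e+02] 18.225 [ 0.19064784 -1.09364686 -1.76582625]
```

View pics/w9.png

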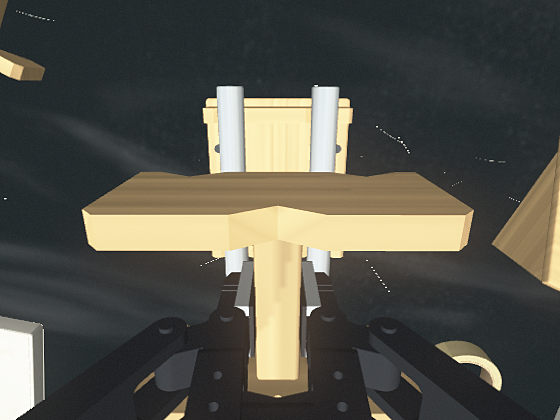

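{"op": "arm_command", "data": {"targets": [[0,0,-0.02,0,0,0],[0,0,-0.055,0,0,0],[0,0,-0.09,0,0,0],[0,0,-0.11,0,0,0],[0,0,-0.12,0,0,0],[0,0,-0.126,0,0,0],[0,0,-0.13,0,0,0],[0,0,-0.133,0,0,0],[0,0,-0.135,0,0,0],[0,0,-0.135,0,0,0]]}}

```text
clock: 19.52
position: [0.5175, -0.0715, 0.0636]
ee_rot: [-179.8, 0.0, -169.3]
wrist_force: [0.2, -0.5, -1.7]
gripper_width: 0.203
```

{"op": "arm_command", "data": {"targets": [[0,0,-0.001,0,0,0],[0,0,-0.002,0,0,0],[0,0,-0.002,0,0,0]]}}

```text
clock: 19.9
position: [0.518, -0.0722, 0.0631]
ee_rot: [-179.7, 0.0, -169.3]
wrist_force: [-4.2, -2.0, 9.5]
gripper_width: 0.208
```

{"op": "arm_command", "data": {"targets": [[0,0,0,0,0,0],[0,0,0,0,0,0],[0,0,0,0,0,0]], "jaw": 0.45}}

```text
clock: 20.27
position: [0.517, -0.0713, 0.061]
ee_rot: [-179.8, -0.0, -169.3]
wrist_force: [-0.1, 0.4, -0.0]
gripper_width: 0.447
```

{"op": "arm_command", "data": {"targets": [[0,0,0.015,0,0,0],[0,0,0.05,0,0,0],[0,0,0.1,0,0,0],[0.01,0.005,0.16,0,0,0],[0.03,0.005,0.21,0,0,0],[0.04,0.005,0.24,0,0,0],[0.04,0.005,0.24,0,0,0],[0.04,0.005,0.24,0,0,0]]}}

```text
clock: 21.28
position: [0.5563, -0.0662, 0.3004]
ee_rot: [-179.9, -0.1, -169.3]
wrist_force: [-0.4, -0.1, -0.6]
gripper_width: 0.451
```

```bash
python3 - <<'E'
from h import *
c=cam("wrist"); save(c,"w10"); o=c["o"]; print(o["position"],o["ee_rot"],o["clock"],o["wrist_force"])
crop(c,190,20,380,220,3,"c10"); save(cam("scene"),"s10"); crop(load("s10"),240,200,360,290,6,"cs10")
E
```

```text
[ 0.5563384  -0.06623596  0.30037366] [-1.79869722e+02 -1.13737344e-01 -1.69304773e+02] 21.275 [-0.37884078 -0.05646116 -0.56111355]
```

View pics/c10.png

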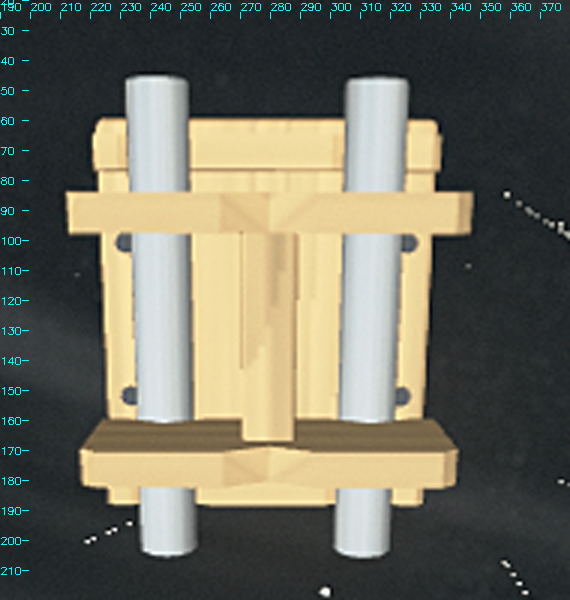

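View pics/cs10.png

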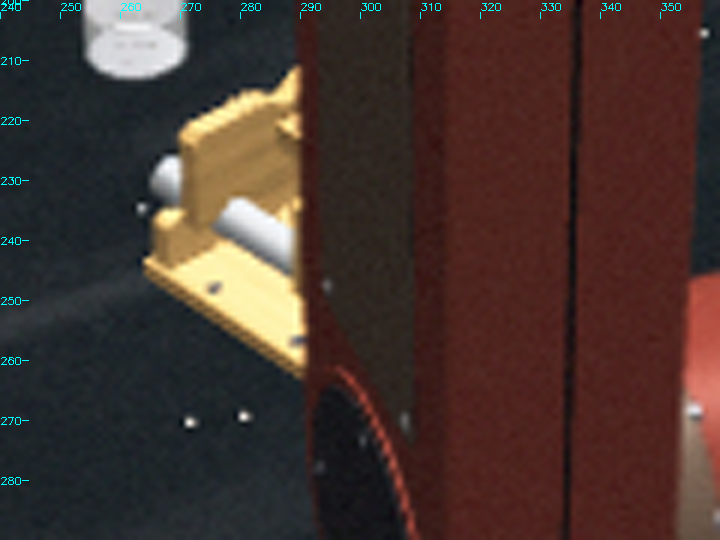

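```bash
cat > wide.py <<'E'
from h import *
m=np.array([(46,62,56),(46,-62,56),(34,62,56),(34,-62,56),(-34,62,56),(-34,-62,56),(-46,62,56),(-46,-62,56)])/1e3
def widefit(c,uv,z=.049):
    p,r=fit(c,uv,m,z,[.518,-.072,190.7]); print(p,r.round(1).tolist())
    Rz=R.from_euler("z",10.7,degrees=True).as_matrix(); print("in cradle",(np.array([p[0],p[1],0])-[.518,-.072,0])@Rz)
    return p
E
python3 - <<'E'
from wide import *
c=load("w10")
widefit(c,[(212.3,84),(347.3,84),(213,97.7),(347.3,97.7),(217.3,170),(342.3,170),(218,182.3),(342,182.3)])
E
```

```text
[ 5.17905609e-01 -7.06659595e-02  1.90842095e+02] [[-1.0, -0.2], [1.4, -0.3], [-0.9, -0.0], [0.6, -0.1], [-1.1, 0.5], [1.2, 0.5], [-1.1, 0.2], [0.8, 0.1]]
in cradle [0.00015494 0.00132837 0.        ]
```

```bash
python3 - <<'E'
from rest import *
p=[.4412,.2691,.038,-14.25]
b,n,s,A,B=bars(p); d=-n; x=-b; Rt=np.c_[x,np.cross(d,x),d]
m=B+.065*b
for k in (-.111,.019): print(m+k*d,plan(m+k*d,Rt))
E
```

```text
[0.41977553 0.22708081 0.16620835] (array([-0.1361,  0.2933, -0.1332]), array([ -1. , -35.5, -24.1]))
[0.49204617 0.20872641 0.05971858] (array([-0.0639,  0.2749, -0.2397]), array([ -1. , -35.5, -24.1]))
```

{"op": "arm_command", "data": {"targets": [[-0.01,0.02,0,0,-2.5,-2],[-0.03,0.06,0,-0.2,-7,-5],[-0.052,0.11,0,-0.4,-13,-9],[-0.075,0.16,-0.02,-0.5,-19,-13],[-0.098,0.21,-0.055,-0.7,-25,-17],[-0.117,0.25,-0.09,-0.8,-30,-20.5],[-0.13,0.28,-0.12,-0.9,-34,-23],[-0.1361,0.2933,-0.1332,-1,-35.5,-24.1],[-0.1361,0.2933,-0.1332,-1,-35.5,-24.1],[-0.1361,0.2933,-0.1332,-1,-35.5,-24.1]], "jaw": 0.65}}

```text
clock: 22.62
position: [0.4207, 0.2266, 0.1676]
ee_rot: [-179.8, 35.1, 165.9]
wrist_force: [-0.5, 0.5, -0.5]
gripper_width: 0.652
```

```bash
python3 - <<'E'
from rest import *
c=cam("wrist"); print(c["o"]["position"],c["o"]["ee_rot"],c["o"]["q"].round(1)); 
p=[.4412,.2691,.038,-14.25]
b,n,s,A,B=bars(p); d=-n; x=-b; Rt=np.c_[x,np.cross(d,x),d]
print(plan(B+.065*b+.019*d,Rt))
for L,l in((B,.13),):
  for k in np.linspace(0,l,14):
    u=proj(c,[L+k*b+.011*n])[0]; cv2.circle(c["pixels"],(int(round(u[0])),int(round(u[1]))),2,(255,0,0),-1)
save(c,"w11")
E
```

```text
[0.42071363 0.22655317 0.16764367] [-179.80990126   35.14167709  165.91850068] [ 36.9 -18.8 131.5 -36.1  49.6 -19.3]
(array([ 0.0705, -0.0177, -0.1089]), array([0.1, 0.2, 0. ]))
```

View pics/w11.png

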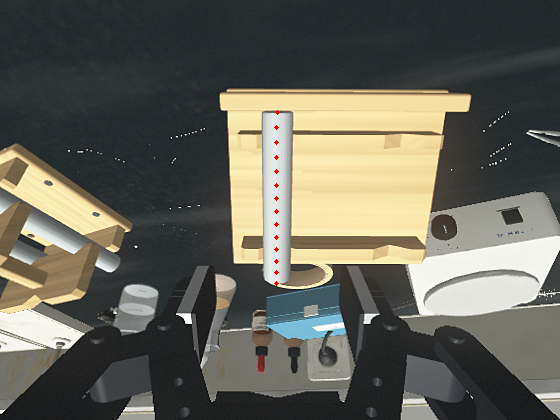

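The overlay fits the short bar, so I'll descend and grip it.

{"op": "arm_command", "data": {"targets": [[0.011,-0.0028,-0.016,0,0,0],[0.028,-0.007,-0.041,0,0,0],[0.045,-0.0113,-0.066,0,0,0],[0.06,-0.015,-0.089,0,0,0],[0.068,-0.017,-0.102,0,0,0],[0.0715,-0.018,-0.107,0,0,0],[0.0715,-0.018,-0.107,0,0,0],[0.0715,-0.018,-0.107,0,0,0]]}}

```text
clock: 23.68
position: [0.4931, 0.2089, 0.062]
ee_rot: [180.0, 35.3, 165.7]
wrist_force: [0.4, -0.4, -0.1]
gripper_width: 0.65
```

{"op": "arm_command", "data": {"targets": [[0,0,0,0,0,0],[0,0,0,0,0,0],[0,0,0,0,0,0],[0,0,0,0,0,0],[0,0,0,0,0,0]], "jaw": 0, "squeeze": 70}}

```text
clock: 24.3
position: [0.4921, 0.2079, 0.0616]
ee_rot: [-179.8, 35.2, 165.8]
wrist_force: [-8.5, -4.9, 12.2]
gripper_width: 0.239
```

{"op": "arm_command", "data": {"targets": [[-0.0056,0.0014,0.0082,0,0,0],[-0.0167,0.0042,0.0246,0,0,0],[-0.0334,0.0085,0.049,0,0,0],[-0.05,0.0127,0.0737,0,0,0],[-0.05,0.0127,0.11,0,0,0],[-0.05,0.0127,0.16,0,0,0],[-0.05,0.0127,0.195,0,0,0],[-0.05,0.0127,0.2,0,0,0]]}}

```text
clock: 25.3
position: [0.4432, 0.2228, 0.2644]
ee_rot: [179.7, 35.4, 165.6]
wrist_force: [0.3, 0.4, -1.6]
gripper_width: 0.234
```

```bash
python3 - <<'E'
from h import *
c=cam("wrist"); save(c,"w12"); o=c["o"]; print(o["position"],o["ee_rot"],o["wrist_force"],o["gripper_width"])
print(plan([.518,-.0715,.23],down(190.7),o))
E
```

```text
[0.44317427 0.22276568 0.26436516] [179.72988313  35.39817658 165.62445239] [ 0.29330373  0.37520299 -1.63043199] 0.23420197399715806
(array([ 0.0748, -0.2943, -0.0344]), array([ 0.9, 35.7, 24.2]))
```

View pics/w12.png

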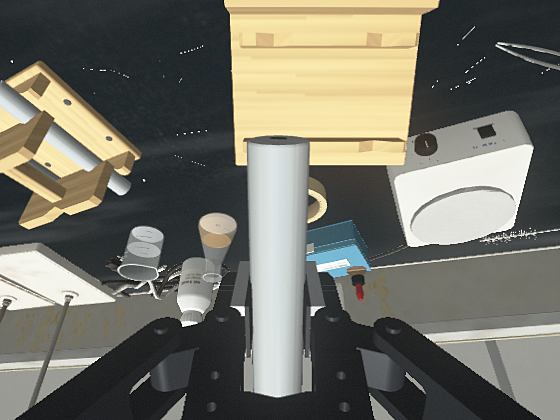

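{"op": "arm_command", "data": {"targets": [[0.005,-0.018,0.005,0.1,2.2,1.5],[0.014,-0.055,0.01,0.2,6.5,4.5],[0.025,-0.1,0.01,0.3,12,8],[0.037,-0.145,0.005,0.45,18,12],[0.048,-0.19,0,0.6,23.5,16],[0.06,-0.235,-0.01,0.75,29,19.5],[0.07,-0.27,-0.025,0.85,33.5,22.5],[0.0755,-0.29,-0.034,0.9,35.7,24.2],[0.076,-0.294,-0.034,0.9,35.7,24.2],[0.076,-0.294,-0.034,0.9,35.7,24.2],[0.076,-0.294,-0.034,0.9,35.7,24.2]]}}

```text
clock: 26.72
position: [0.5181, -0.0714, 0.2271]
ee_rot: [-179.8, -0.2, -169.1]
wrist_force: [-0.2, -1.1, -1.8]
gripper_width: 0.233
```

```bash
python3 - <<'E'
from h import *
c=cam("wrist"); save(c,"w13"); o=c["o"]; print(o["position"],o["ee_rot"],o["wrist_force"],o["gripper_width"])
print(plan([.519,-.0713,.0895],down(190.7),o))
E
```

```text
[ 0.51810454 -0.07136427  0.22711164] [-179.77251011   -0.19915909 -169.13225848] [-0.18926913 -1.07415736 -1.81510954] 0.2334129949312678
(array([ 9.000e-04,  1.000e-04, -1.376e-01]), array([ 0.3, -0.2, -0.2]))
```

View pics/w13.png

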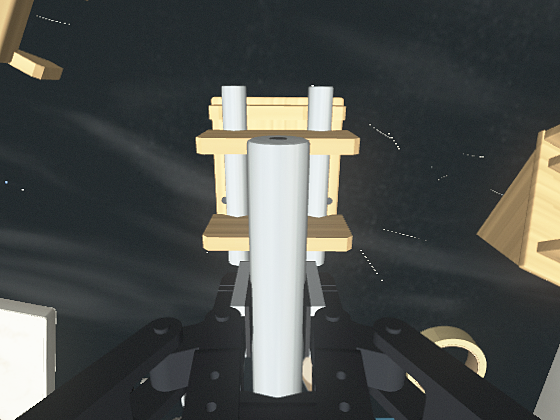

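{"op": "arm_command", "data": {"targets": [[0.001,0,-0.02,0,0,0],[0.001,0,-0.055,0,0,0],[0.001,0,-0.09,0,0,0],[0.001,0,-0.11,0,0,0],[0.001,0,-0.12,0,0,0],[0.001,0,-0.126,0,0,0],[0.001,0,-0.13,0,0,0],[0.001,0,-0.133,0,0,0],[0.001,0,-0.135,0,0,0],[0.001,0,-0.135,0,0,0]]}}

```text
clock: 28.02
position: [0.5195, -0.0725, 0.0921]
ee_rot: [-179.8, -0.2, -169.2]
wrist_force: [-0.2, -1.0, -1.8]
gripper_width: 0.234
```

{"op": "arm_command", "data": {"targets": [[0,0,-0.001,0,0,0],[0,0,-0.002,0,0,0],[0,0,-0.002,0,0,0]]}}

```text
clock: 28.4
position: [0.5196, -0.0725, 0.0902]
ee_rot: [-179.8, -0.2, -169.2]
wrist_force: [-0.7, -0.1, -1.0]
gripper_width: 0.237
```

{"op": "arm_command", "data": {"targets": [[0,0,-0.001,0,0,0],[0,0,-0.001,0,0,0]]}}

```text
clock: 28.65
position: [0.52, -0.0727, 0.0898]
ee_rot: [-179.7, -0.2, -169.2]
wrist_force: [-1.2, -0.6, 5.1]
gripper_width: 0.23
```

{"op": "arm_command", "data": {"targets": [[0,0,0,0,0,0],[0,0,0,0,0,0],[0,0,0,0,0,0]], "jaw": 0.42}}

```text
clock: 29.02
position: [0.5194, -0.0723, 0.0888]
ee_rot: [-179.8, -0.2, -169.2]
wrist_force: [0.6, -0.4, 0.8]
gripper_width: 0.425
```

{"op": "arm_command", "data": {"targets": [[0,0,0.012,0,0,0],[0,0,0.04,0,0,0],[0,0,0.09,0,0,0],[0.01,0.005,0.14,0,0,0],[0.03,0.005,0.19,0,0,0],[0.04,0.005,0.21,0,0,0],[0.04,0.005,0.21,0,0,0],[0.04,0.005,0.21,0,0,0]]}}

```text
clock: 30.02
position: [0.5585, -0.0672, 0.2977]
ee_rot: [-179.8, -0.3, -169.2]
wrist_force: [0.1, 0.3, -1.1]
gripper_width: 0.42
```

```bash
python3 - <<'E'
from h import *
c=cam("wrist"); save(c,"w14"); o=c["o"]; print(o["position"],o["ee_rot"],o["clock"],o["wrist_force"])
crop(c,190,20,380,220,3,"c14")
E
```

```text
[ 0.55850476 -0.06724134  0.29769588] [-179.82179945   -0.3491201  -169.17507993] 30.025 [ 0.08454129  0.26883263 -1.11500187]
```

View pics/c14.png

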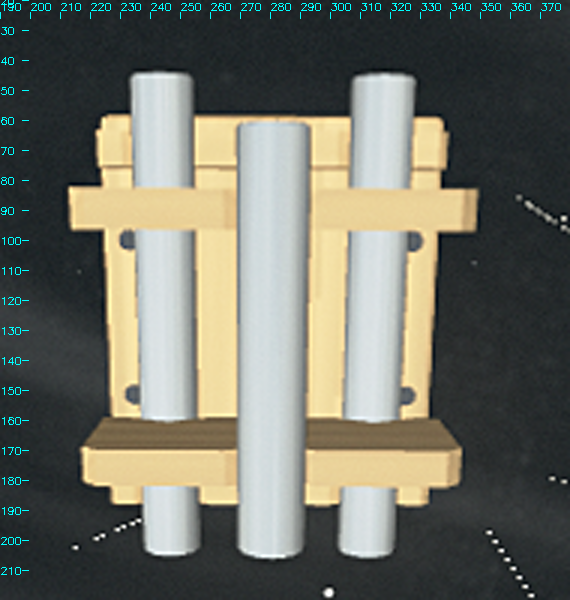

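```bash
python3 - <<'E'
from wide import *
c=load("w14")
p=widefit(c,[(213,82.5),(349,82.3),(213.7,96.5),(348.7,96.5),(217.7,169.5),(343.3,169.5),(218.3,182),(343,182)])
b=onz(c,[(281,60.7),(280.7,205.2)],[.118,.109]); Rz=R.from_euler("z",p[2]-180,degrees=True).as_matrix()
print("short in chock",((b-[p[0],p[1],0])@Rz).round(4))
print(plan([.4173,-.318,.25],down(160.6)))
E
```

```text
[ 5.18051410e-01 -7.14793410e-02  1.90915745e+02] [[-1.3, -0.1], [1.3, 0.1], [-1.2, -0.2], [0.7, -0.1], [-1.2, 0.4], [1.6, 0.5], [-1.1, -0.0], [1.2, 0.1]]
in cradle [0.00014719 0.00050206 0.        ]
short in chock [[-6.31e-02 -2.00e-04  1.18e-01]
 [ 6.85e-02  1.00e-04  1.09e-01]]
(array([-0.141 , -0.2508, -0.0473]), array([  0.1,  -0.4, -30.2]))
```

{"op": "arm_command", "data": {"targets": [[-0.01,-0.018,0,0,0,-3],[-0.03,-0.055,0,0,0,-7],[-0.055,-0.1,0,0,0,-13],[-0.08,-0.145,0,0,0,-18],[-0.105,-0.19,-0.02,0,-0.2,-23],[-0.127,-0.228,-0.045,0,-0.3,-28],[-0.139,-0.247,-0.065,0.1,-0.4,-30.2],[-0.141,-0.25,-0.075,0.1,-0.4,-30.2],[-0.141,-0.25,-0.075,0.1,-0.4,-30.2],[-0.141,-0.25,-0.075,0.1,-0.4,-30.2]], "jaw": 0.5}}

```text
clock: 31.32
position: [0.4192, -0.317, 0.2249]
ee_rot: [-179.9, 0.2, 160.7]
wrist_force: [-0.1, 0.2, 0.5]
gripper_width: 0.498
```

```bash
python3 - <<'E'
from h import *
c=cam("wrist"); save(c,"w15"); o=c["o"]; print(o["position"],o["ee_rot"],o["clock"])
crop(c,215,90,345,250,4,"c15")
E
```

```text
[ 0.41919387 -0.31700348  0.22486722] [-179.87750737    0.22162564  160.69429521] 31.325
```

View pics/w15.png

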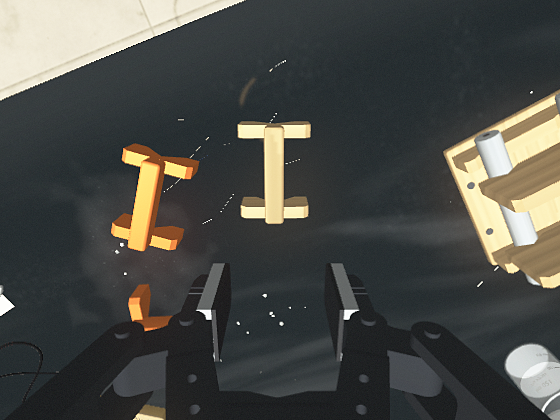

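View pics/c15.png

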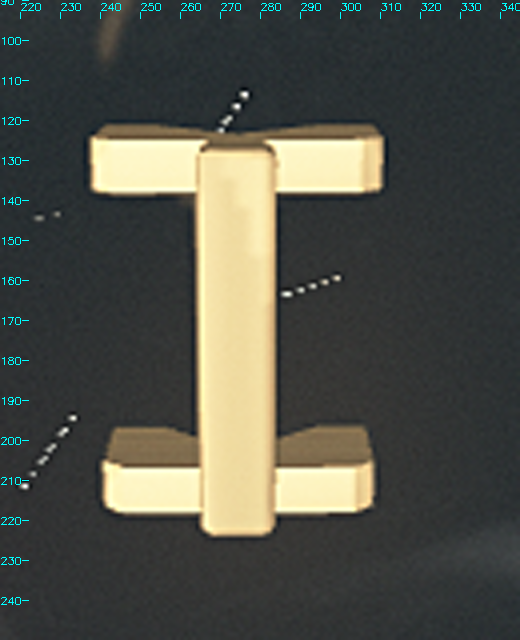

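```bash
python3 - <<'E'
from h import *
c=load("w15")
m=np.array([(46,9,52),(46,-9,52),(-46,9,52),(-46,-9,52),(46,34,34),(46,-34,34),(34,34,34),(34,-34,34),(-34,34,34),(-34,-34,34),(-46,34,34),(-46,-34,34)])/1e3
uv=[(264.5,127),(283.8,127),(265,223.7),(283.7,223.7),(237.5,124.5),(310.5,124.5),(238,138),(310.5,138),(241,206.5),(308,206.5),(242,218),(307.5,218)]
p,r=fit(c,uv,m,0,[.417,-.318,160]); print(p,r.round(1).tolist()); print(plan([p[0],p[1],.023],down(p[2])))
E
```

```text
[  0.41638001  -0.31817993 160.87827371] [[-0.8, -0.2], [0.5, -0.3], [0.0, 0.9], [0.1, 0.9], [-0.2, 0.1], [0.6, -0.0], [-0.2, -0.3], [0.2, -0.4], [-0.7, 0.1], [0.7, 0.0], [-1.2, -0.1], [0.9, -0.2]]
(array([-0.003 , -0.0012, -0.202 ]), array([0.2, 0.2, 0.2]))
```

{"op": "arm_command", "data": {"targets": [[-0.003,-0.001,-0.02,0.1,0.2,0.2],[-0.003,-0.001,-0.06,0.1,0.2,0.2],[-0.003,-0.001,-0.11,0.1,0.2,0.2],[-0.003,-0.001,-0.155,0.1,0.2,0.2],[-0.003,-0.001,-0.185,0.1,0.2,0.2],[-0.003,-0.001,-0.198,0.1,0.2,0.2],[-0.003,-0.001,-0.202,0.1,0.2,0.2],[-0.003,-0.001,-0.202,0.1,0.2,0.2]]}}

```text
clock: 32.38
position: [0.4161, -0.3189, 0.0228]
ee_rot: [-179.9, 0.0, 160.8]
wrist_force: [-0.1, -0.3, 1.2]
gripper_width: 0.498
```

{"op": "arm_command", "data": {"targets": [[0,0,0,0,0,0],[0,0,0,0,0,0],[0,0,0,0,0,0],[0,0,0,0,0,0]], "jaw": 0, "squeeze": 40}}

```text
clock: 32.88
position: [0.4163, -0.3193, 0.0233]
ee_rot: [-179.9, 0.1, 160.8]
wrist_force: [-1.1, 0.1, 6.1]
gripper_width: 0.205
```

{"op": "arm_command", "data": {"targets": [[0,0,0.015,0,0,0],[0,0,0.06,0,0,0],[0.003,0.008,0.115,0,0,2],[0.013,0.03,0.165,0,0,6],[0.028,0.067,0.205,0,0,12],[0.045,0.11,0.227,0,0,18],[0.062,0.152,0.227,0,0,23],[0.08,0.195,0.227,0,0,27],[0.095,0.231,0.227,0,0,30],[0.1017,0.2475,0.227,0,0,30],[0.1017,0.2475,0.227,0,0,30],[0.1017,0.2475,0.227,0,0,30]]}}

```text
clock: 34.38
position: [0.5168, -0.0719, 0.249]
ee_rot: [-179.9, -0.1, -169.2]
wrist_force: [-0.7, -1.8, -0.8]
gripper_width: 0.2
```

```bash
python3 - <<'E'
from h import *
c=cam("wrist"); save(c,"w16"); o=c["o"]; print(o["position"],o["ee_rot"],o["clock"],o["wrist_force"],o["gripper_width"])
print(plan([.518,-.0715,.128],down(190.8),o))
E
```

```text
[ 0.51679964 -0.07185536  0.24904191] [-1.79896437e+02 -9.61375335e-02 -1.69236869e+02] 34.375 [-0.70408233 -1.78913527 -0.83600899] 0.20049788393269039
(array([ 0.0012,  0.0004, -0.121 ]), array([ 0.1, -0.1,  0. ]))
```

View pics/w16.png

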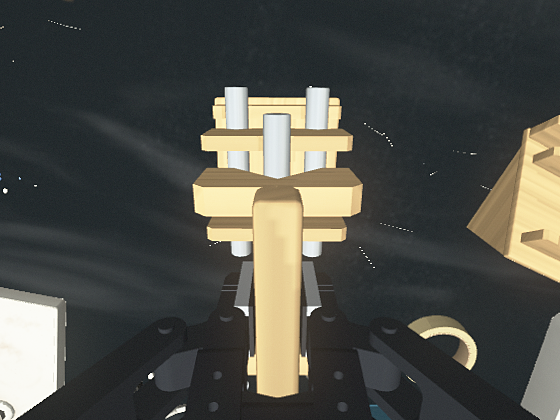

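{"op": "arm_command", "data": {"targets": [[0.001,0,-0.02,0,0,0],[0.001,0,-0.05,0,0,0],[0.001,0,-0.08,0,0,0],[0.001,0,-0.1,0,0,0],[0.001,0,-0.108,0,0,0],[0.001,0,-0.113,0,0,0],[0.001,0,-0.117,0,0,0],[0.001,0,-0.119,0,0,0],[0.001,0,-0.12,0,0,0],[0.001,0,-0.12,0,0,0]]}}

```text
clock: 35.67
position: [0.5183, -0.0709, 0.1292]
ee_rot: [-179.9, -0.0, -169.2]
wrist_force: [0.9, -0.7, -0.8]
gripper_width: 0.206
```

{"op": "arm_command", "data": {"targets": [[0,0,-0.001,0,0,0],[0,0,-0.002,0,0,0],[0,0,-0.002,0,0,0]]}}

```text
clock: 36.05
position: [0.5188, -0.0713, 0.1283]
ee_rot: [-179.9, -0.0, -169.2]
wrist_force: [-2.3, -0.1, 6.9]
gripper_width: 0.205
```

Contact came at the expected height, so I'll release, lift and check.

{"op": "arm_command", "data": {"targets": [[0,0,0,0,0,0],[0,0,0,0,0,0],[0,0,0,0,0,0]], "jaw": 0.42}}

```text
clock: 36.42
position: [0.5181, -0.0708, 0.1268]
ee_rot: [-179.9, -0.1, -169.2]
wrist_force: [0.2, -0.6, -0.0]
gripper_width: 0.418
```

{"op": "arm_command", "data": {"targets": [[0,0,0.012,0,0,0],[0,0,0.04,0,0,0],[0,0,0.09,0,0,0],[0.01,0.005,0.14,0,0,0],[0.03,0.005,0.18,0,0,0],[0.04,0.005,0.19,0,0,0],[0.04,0.005,0.19,0,0,0],[0.04,0.005,0.19,0,0,0]]}}

```text
clock: 37.42
position: [0.5574, -0.0658, 0.3162]
ee_rot: [-180.0, -0.2, -169.2]
wrist_force: [-0.4, -0.8, -0.3]
gripper_width: 0.422
```

```bash
python3 - <<'E'
from h import *
c=cam("wrist"); save(c,"w17"); o=c["o"]; print(o["position"],o["ee_rot"],o["clock"],o["wrist_force"])
crop(c,190,20,380,220,3,"c17"); s=cam("scene"); save(s,"s17"); crop(s,220,190,340,280,6,"cs17")
E
```

```text
[ 0.55740504 -0.06579389  0.31615484] [-1.79963955e+02 -1.57394818e-01 -1.69173794e+02] 37.425 [-0.39706563 -0.80199744 -0.3202183 ]
```

View pics/c17.png

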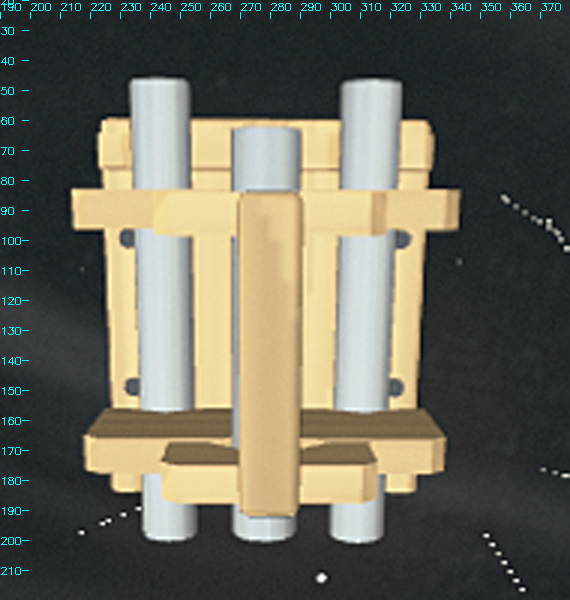

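View pics/cs17.png

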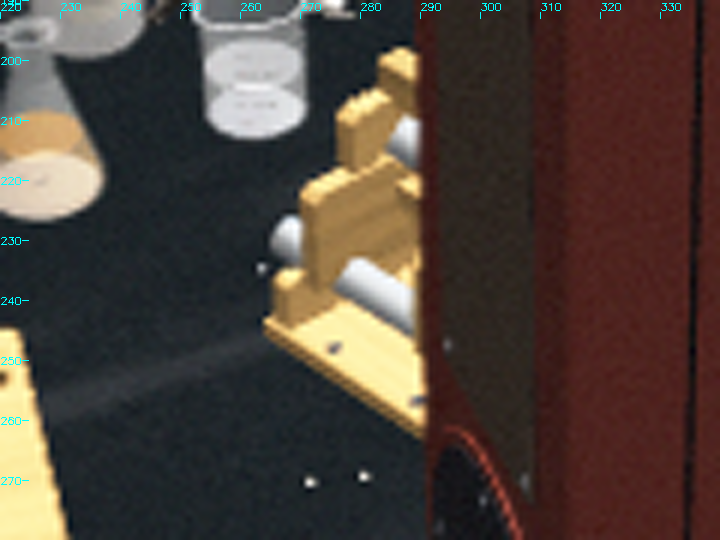

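```bash
python3 - <<'E'
from wide import *
c=load("w17")
p=widefit(c,[(214,83.2),(343,83.2),(214.5,97),(343,97),(218,165.3),(338.3,165.3),(218.7,177.5),(337.7,177.5)])
mm=np.array([(46,9,52),(46,-9,52),(-46,9,52),(-46,-9,52),(-34,34,34),(-34,-34,34),(-46,34,34),(-46,-34,34)])/1e3
uv=[(269.7,84),(290,84),(270,191.7),(289.7,191.7),(244.3,174.3),(315.3,174.3),(244.3,187.3),(315,187.3)]
for z in(.1,.105,.11,.115):
    q,r=fit(c,uv,mm,z,[.518,-.072,190.8]); print(z,q,(r**2).sum().round(1))
E
```

```text
[ 5.18301210e-01 -7.15154884e-02  1.90861496e+02] [[-1.2, -0.3], [1.2, -0.1], [-1.0, -0.8], [0.4, -0.6], [-0.7, 0.9], [1.1, 1.0], [-0.8, 0.2], [1.0, 0.3]]
in cradle [0.00038593 0.00042016 0.        ]
0.1 [ 5.19450597e-01 -7.01710382e-02  1.91029016e+02] 4.1
0.105 [ 5.18590558e-01 -7.03752000e-02  1.91030817e+02] 11.6
0.11 [ 5.17734212e-01 -7.05786585e-02  1.91032686e+02] 31.6
0.115 [ 5.16881754e-01 -7.07813753e-02  1.91034624e+02] 65.2
```

```bash
python3 - <<'E'
from h import *
print(ctrl.hand_in())
E
```

```text
the job is handed in; nothing more can be done
None
```

The stack is finished and handed in at about 37.5 s of the 72 s allowed; the hand-in reports no verdict. I laid the long bar in the free notches, set the wide chock across the two bars, put the short bar in its top notches, and stood the plain wooden narrow chock over it. The orange look-alikes were left alone.

**Last checks:**

| Piece | Position | Angle |
|---|---|---|
| Wide chock | within about 0.5 mm of the cradle centre | within 0.2° of the cradle axis |
| Short bar | within 0.2 mm of the chock's centre line, about 3 mm off lengthwise | parallel |
| Narrow chock | about 1 mm from the wide chock's centre | within 0.2° of the wide chock |
| Long bar and laid bar | about 38 mm either side of centre, about 2.7 mm off lengthwise | parallel within 1° |

- **Seating:** each piece met resistance within about 1 mm of its expected seated height before I let go. After the last release the gripper was clear, about 0.14 m above the stack, with wrist forces near zero.
- **Disagreements:** the wrist camera's lengths came out about 1% long. The best image fit put the narrow chock's underside at about 100 mm, below the nominal 105 mm. I trusted the contact height, which matched 105 mm.
- **Not measured:** I never moved near the flask, beaker or tape. The flask and beaker stood upright in the last scene picture; I did not re-measure any of the three.

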